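# Cover the heating bath and gauge the gap under its cover

### The arm

A 6-joint arm with a two-finger parallel gripper is mounted at the origin on the work surface. World frame = base frame: x ahead of the robot, y to its left, z up, the work surface at z = 0. Lengths are in m, angles in rad, forces in N, time in s.
With the tool pointing down it reaches from about 0.35 to 0.925 m from the base axis. Payload 6.4 kg.
Tool frame: the origin (TCP) lies between the finger pads; the fingertips stand 19 mm ahead of it and the grasp point (between the pads) is the TCP; z points along the fingers, x is the direction in which the jaws open and shut, and the axes are right-handed (so a half turn about z gives the same grasp; the last joint's range is limited). The gripper opens to 94 mm and grips with 3 to 60 N. Pads are 16 mm wide; open, the fingers measure 119 mm over their backs; the gripper's body (75 mm by 177 mm) begins 78 mm behind the grasp point.
Start: joints at [1.032, 0.245, 1.558, -0, 1.339, -0.174], TCP at [0.232, 0.607, 0.224] pointing down, gripper open.
Joint ranges: [-3.13, 3.13], [-1.02, 2.26], [0.13, 2.54], [-0.95, 4.09], [0.21, 2.88], [-2.74, 2.74]. Speed limits (rad/s): [2.57, 2.57, 3.14, 3.14, 3.14, 3.14].

### API

Orientations are given as a unit quaternion [w, x, y, z].
In Python, from cell import get_state, cams, ctrl gives the robot as it stands.
- The arm moves only by the tool servo_tool, never from a script. Its argument "moves" is a list of rows, each a list of 5 numbers: the shift along the tool's x, y, z in mm, then the turn about the tool's z in degrees, then the opening, from 0 (shut) to 1 (fully open). A call has 1 to 10 rows; each row shifts and turns the commanded pose from where the row before left it, along the tool's axes as they then stand; what a row does not reach is not made up. A row lasts 1/12 s, in which the tool goes at most 41.7 mm and 7.16 degrees, less where a joint would pass 70% of its speed; a pose out of reach is approached as far as the arm can. A call is refused whole if a number of a shift passes 41.7 or a number of a turn 7.16, either way. A call with a gripper value outside its range is refused whole. The fingers move at their own pace and stop on an object; "squeeze" is the grip in N (left out, the last holds). Time passes only in rows, so rows that do not move let the fingers close. It gives the time, the measured TCP pose, the force and the opening at its end, in the units of the state.
- get_state(): the state, without advancing time (a new reading comes with each control period).
- cams.camera(name): name is "side" or "top"; returns a dict with "image" (384x512x3 uint8, red, green, blue), "intrinsics" (3x3 intrinsics, pixels), "k1" (the pictures are not rectified: a ray, as slopes to the right and down, at radius r is drawn at 1 + k1 r^2 times it, then the intrinsics apply), "rvec" (rotation vector, rad) and "tvec" (3), from world to camera coordinates, as OpenCV has them. Camera axes: x right, y down, z forward; pixel columns grow to the right and rows downward; lengths in m; the calibration is good to about 2 mm. A picture is of the moment at which its call begins. There is no depth.
- ctrl.sign_off(): hands the job in, once; it reports no verdict.
Trained networks look in a picture, given as the dict that the camera call returned (one of the last four; its "shot" number tells which), for a name from the list of things; names that differ only in an ending like _2 or _b are one class to them, and where a whole thing is asked for, a point or a joint stands for the part that bears it (a point fixed in the world has none). Each returns a list of dicts, best first, with "confidence" (0 to 1); they miss things now and then, are a little off and sometimes report something else, mostly with a low value. They report only what shows in the picture. A call takes as long as a camera call.
- cams.search_frame(picture, target): "position" ([column, row] in pixels, amid what is visible of it).
The state is a dict: "time": time; "joint_positions": joint angles; "joint_vel": joint speeds; "tau": joint torques, N m; "tool_pos": TCP position; "ee_rot": TCP orientation; "ft_force": force on the tool from outside, world axes, zero at the start; "torque": the same for the moment, N m; "gripper_width": finger opening in m.
Only numpy, scipy, OpenCV 4.12 (cv2) and the standard library are available. Lean on these libraries where they do the work, as an engineer would, in place of code of your own. Each camera call takes 0.05 s, during which the arm holds its last target. There are 200 camera calls.

### The job

Set the loose round steel cover onto the raised rim of the heating bath so that it sits seated and level, lowering it rather than dropping it, and let go of it. Then take the taper gauge by its upright grip and, with its blade flat on the bath's top plate, slide the tip in under the cover's overhanging edge, straight towards the knob, until the blade drags snugly between plate and cover without noticeably jacking the cover up. Finish holding the gauge there, at that depth, without letting go or touching the cover, and leave the bottle, beaker and jar alone.

Things in the scene. Friction and masses are not known exactly. Their poses are not given: they have to be found in the camera images.
- bath: Heating bath, fixed: white box 210 x 210 mm under a square steel top plate 240 x 240 mm, its upper face 100 mm above the bench. A round mouth in its middle has a raised rim 5.5 mm high, 96 mm outside, 86 mm inside diameter. Origin: underside centre, on the bench; z up, x and y along the plate's edges; the side with two knobs faces -x.
- rim_center (a point): Centre of the bath's raised rim, level with its top edge: 105.5 mm above the bench, 5.5 mm above the top plate. With the cover seated, its knob's centre is 25 mm above this point and its disc overhangs the top plate by 42 mm all round the rim, leaving a 5.5 mm gap below.
- lid_knob (a point): Centre (half-way up) of the black upright cylindrical knob, 28 mm diameter, 42 mm tall, in the middle of the loose steel cover. Cover's z is up. This point is 21 mm above the disc's top, 25 mm above its underside and 35 mm above the spigot's foot.
- lid: The loose cover, about 0.6 kg (varies): flat disc 180 mm diameter, 4 mm thick; below it a round spigot 82 mm diameter, 10 mm deep, chamfered to 70 mm at its foot, goes into the rim with 2 mm play all round. Origin: centre of the spigot's foot, z up. At first it stands on its spigot on the bench, left or right of the bath.
- gauge_grip (a point): Centre (half-way up) of the taper gauge's upright grip: grey block 30 mm long (x), 20 mm wide (y), 52 mm tall (z), its foot level with the blade's underside 26 mm below this point. x points along the blade to its tip, z up. Pinch it across the 20 mm width from above. At first it lies blade flat on the bench, left or right of the bath.
- gauge_tip (a point): Tip of the gauge's blade, at its underside, mid-width: 75 mm ahead of the grip's centre and 26 mm below it. With the blade flat on the top plate and pointing at the rim's centre, it first meets the cover's edge when this tip is 62 mm from the rim's centre (28 mm in under the edge). At 48 mm from the centre the tip meets the rim.
- gauge: Taper gauge, 0.12 kg; origin under the grip's centre, level with the blade's underside; x to the tip, z up. The steel blade is 20 mm wide and sticks out 60 mm from the grip; underside flat, top sloping: 2 mm thick at the tip, growing 1 mm every 8 mm. Pushed in past first touch it lifts the cover's edge 1 mm every 8 mm, against its weight only.
- reagent: Bystander: amber glass bottle, 66 mm diameter, 130 mm tall, to the left of the bath. Origin underside centre.
- beaker: Bystander: glass beaker, 72 mm diameter, 85 mm tall, to the right of the bath. Origin underside centre.
- jar: Bystander: white jar, 60 mm diameter, 70 mm tall, on the right. Origin underside centre.

How it is judged:
By the outcome, as a careful person would: the job done as asked, in the order asked, and still so for the second after the job is handed in, while the arm keeps its last pose, push and grip.
It also fails if it takes over 54 s, if anything falls off the work surface, if the arm or the gripper's body presses on something with over 40 N, if the wrist force passes 120 N, or if a joint passes its speed limit or range.

## Working session

There is one attempt and no reset: what is moved stays moved. The work goes in short steps, Python scripts to look and compute and a tool call to move; the robot and the scene stay as the last step left them, time stands still between calls to the robot, and variables do not carry over. Pictures are saved under pics/ and viewed, about 8 in all and at most 12, crops included, and the job is handed in when it is done.

Besides the shell and the picture viewer there is one more tool, called after "Emit:" as name(argument=value, ...) on one line, values as JSON. servo_tool: Moves the arm, as the interface text tells. Its arguments: {"type":"object","properties":{"moves":{"type":"array"},"squeeze":{"type":"number"}},"required":["moves"]}

```bash
ls; mkdir -p pics
cat > h.py <<'E'
import numpy as np, cv2
from cell import get_state, cams, ctrl
def shot(n):
    return cams.camera(n)
def save(p,f,crop=None,s=1):
    im=p["image"][:,:,::-1]
    if crop: im=im[crop[1]:crop[3],crop[0]:crop[2]]
    cv2.imwrite("pics/"+f,cv2.resize(im,None,fx=s,fy=s,interpolation=cv2.INTER_CUBIC))
def ray(p,uv):
    K=np.array(p["intrinsics"]);d=np.array([p["k1"],0,0,0,0.])
    n=cv2.undistortPoints(np.array([[uv]],float),K,d)[0,0]
    R=cv2.Rodrigues(np.array(p["rvec"],float))[0];t=np.array(p["tvec"],float).ravel()
    return -R.T@t, R.T@np.array([n[0],n[1],1])
def onz(p,uv,z):
    c,d=ray(p,uv); return c+d*(z-c[2])/d[2]
def tri(l):
    A=np.zeros((3,3));b=np.zeros(3)
    for p,uv in l:
        c,d=ray(p,uv);d=d/np.linalg.norm(d);M=np.eye(3)-np.outer(d,d);A+=M;b+=M@c
    return np.linalg.solve(A,b)
def proj(p,X):
    K=np.array(p["intrinsics"]);d=np.array([p["k1"],0,0,0,0.])
    return cv2.projectPoints(np.array(X,float).reshape(-1,1,3),np.array(p["rvec"],float),np.array(p["tvec"],float),K,d)[0][:,0]
E
python3 - <<'E'
from h import *
np.set_printoptions(precision=4,suppress=True)
T=shot("top");S=shot("side");save(T,"t0.png");save(S,"s0.png")
for n in ["bath","rim_center","lid_knob","lid","gauge_grip","gauge_tip","reagent","beaker","jar"]:
    o=[]
    for p in(T,S):
        r=cams.search_frame(p,n); o.append(r[:2]); 
    print(n,[[(np.round(x["position"],1),round(x["confidence"],2)) for x in q] for q in o], tri([(T,o[0][0]["position"]),(S,o[1][0]["position"])]) if o[0] and o[1] else "")
print(ray(T,[256,192]),ray(S,[256,192]));print(get_state())
E
```

```text
pics
bath [[(array([252.1, 182.4]), 0.69), (array([161.4, 235.2]), 0.24)], [(array([283.9, 187. ]), 0.69)]] [0.6558 0.0108 0.0557]
rim_center [[(array([249. , 181.6]), 0.65)], [(array([287. , 186.2]), 0.97)]] [0.6652 0.0218 0.044 ]
lid_knob [[(array([164.4, 234.1]), 0.81)], [(array([221.9, 136.4]), 0.82)]] [0.4954 0.3102 0.0235]
lid [[(array([161.3, 236. ]), 0.87)], [(array([220., 134.]), 0.8), (array([323.8, 339.6]), 0.5)]] [0.4893 0.3198 0.0272]
gauge_grip [[(array([357.7, 236.5]), 0.55)], [(array([239.6, 309.5]), 0.78)]] [ 0.4679 -0.3428  0.0071]
gauge_tip [[(array([356.7, 234.7]), 0.65), (array([167.2, 173.4]), 0.51)], [(array([239.5, 307.1]), 0.93)]] [ 0.4708 -0.3388  0.0138]
reagent [[(array([163.9, 173.6]), 0.72), (array([250.9, 182.6]), 0.65)], [(array([277.4, 128.5]), 0.74)]] [0.7006 0.316  0.0267]
beaker [[(array([345. , 167.4]), 0.7)], [(array([326.1, 272.6]), 0.92)]] [ 0.7006 -0.3046  0.0582]
jar [[(array([395.6, 183.3]), 0.7)], [(array([321.8, 338.7]), 0.88)]] [ 0.6441 -0.4756  0.0489]
(array([ 0.2628, -0.0418,  1.5683]), array([ 0.2317,  0.0258, -0.9731])) (array([ 0.4274, -0.8479,  1.0409]), array([ 0.1071,  0.6511, -0.7516]))
{'time': 1.0, 'joint_positions': array([ 1.0319,  0.2451,  1.5578, -0.    ,  1.3387, -0.1741]), 'joint_vel': array([-0.0008,  0.0015, -0.0016, -0.0012, -0.0009,  0.0001]), 'tau': array([  0.0002, -41.583 , -31.4882,   0.0685,   0.0288,  -0.    ]), 'tool_pos': array([0.2319, 0.6072, 0.2245]), 'ee_rot': array([-0.    ,  0.8236,  0.5671,  0.    ]), 'ft_force': array([-0.0772, -0.904 ,  0.4469]), 'torque': array([ 0.048 , -0.0669, -0.0111]), 'gripper_width': 0.09390006760554336}
```

```bash
python3 -c "
import cv2,numpy as np
cv2.imwrite('pics/ts0.png',cv2.resize(np.hstack([cv2.imread('pics/t0.png'),cv2.imread('pics/s0.png')]),(800,300)))"
```

```text
(no output)
```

View pics/t0.png

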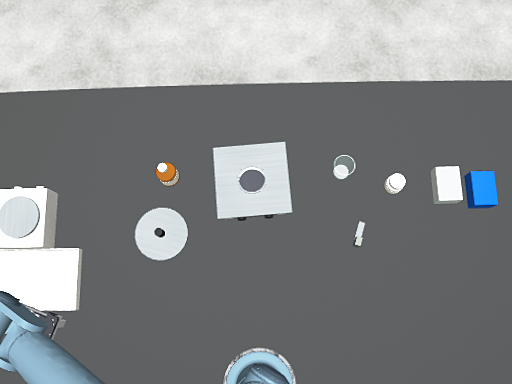

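View pics/s0.png

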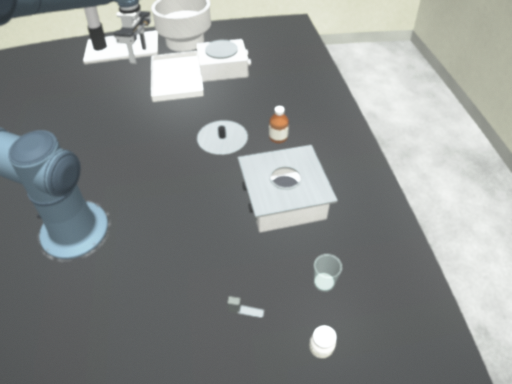

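The top view has the cover at about (160,233) with its knob at (159,232), the plate centred near (252,180), and the gauge's grip near (359,241) with its tip near (362,222). The side view shows the knob at (222,132), the rim at (285,178) and the gauge at (234,300) to (264,313). Next I refine these with back-projected contours.

```bash
cat >> h.py <<'E'
def blob(p,box,lo,seed=None,hi=256):
    x0,y0,x1,y1=box
    g=cv2.cvtColor(p["image"],cv2.COLOR_RGB2GRAY)[y0:y1,x0:x1]
    g=cv2.resize(g,None,fx=4,fy=4,interpolation=cv2.INTER_CUBIC)
    m=((g>lo)&(g<hi)).astype(np.uint8)
    cs=cv2.findContours(m,cv2.RETR_EXTERNAL,cv2.CHAIN_APPROX_NONE)[0]
    c=max(cs,key=cv2.contourArea)[:,0].astype(float)
    return (c+0.5)/4-0.5+[x0,y0]
def back(p,c,z): return np.array([onz(p,u,z)[:2] for u in c])
E
python3 - <<'E'
from h import *
np.set_printoptions(precision=4,suppress=True)
T=shot("top");S=shot("side")
for nm,p,b in(("T",T,(125,195,200,270)),("S",S,(185,112,258,163))):
    q=back(p,blob(p,b,110),.0135).astype(np.float32); print(nm,"lid",cv2.minEnclosingCircle(q),cv2.fitEllipse(q))
for nm,p,b in(("T",T,(200,130,305,230)),("S",S,(230,140,345,240))):
    c=blob(p,b,110); q=back(p,c,.1).astype(np.float32); print(nm,"plate",cv2.minAreaRect(q),cv2.approxPolyDP(q.reshape(-1,1,2),.03,True)[:,0].tolist())
for nm,p,b in(("T",T,(345,212,372,252)),("S",S,(222,290,270,325))):
    c=blob(p,b,110); q=back(p,c,.0).astype(np.float32); print(nm,"gauge",cv2.minAreaRect(q),cv2.minAreaRect(c.astype(np.float32)))
a=np.hstack([cv2.resize(S["image"][290:325,222:270],None,fx=8,fy=8,interpolation=2),cv2.resize(T["image"][212:247,340:380],None,fx=8,fy=8,interpolation=2)])
b=np.hstack([cv2.resize(S["image"][160:200,260:315],None,fx=7,fy=7,interpolation=2),cv2.resize(T["image"][160:200,225:280],None,fx=7,fy=7,interpolation=2)])
w=max(a.shape[1],b.shape[1]);a,b=[np.pad(i,((0,0),(0,w-i.shape[1]),(0,0))) for i in(a,b)]
cv2.imwrite("pics/c1.png",np.vstack([a,b])[:,:,::-1])
E
```

```text
T lid ((0.4982059895992279, 0.32493096590042114), 0.09283369779586792) ((0.4977772831916809, 0.3248976767063141), (0.18248268961906433, 0.1828203797340393), 140.9756317138672)
S lid ((0.46501535177230835, 0.3653610050678253), 0.15343990921974182) ((0.4834055006504059, 0.3496156334877014), (0.18018826842308044, 0.29310980439186096), 29.623130798339844)
T plate ((0.655312180519104, 0.011012062430381775), (0.24767664074897766, 0.24602997303009033), 3.6959421634674072) [[0.7852896451950073, -0.10292019695043564], [0.7668157815933228, 0.1412794291973114], [0.5276883840560913, 0.12343083322048187], [0.5431575775146484, -0.11709447205066681]]
S plate ((0.658667266368866, -0.017270803451538086), (0.25449860095977783, 0.3141442537307739), 3.7345738410949707) [[0.7703790664672852, 0.14251916110515594], [0.5268580913543701, 0.12723149359226227], [0.5445737838745117, -0.17717106640338898], [0.7279276847839355, -0.16905581951141357], [0.7858662605285645, -0.10761404782533646]]
T gauge ((0.4841215908527374, -0.3508245646953583), (0.03126418963074684, 0.08595965802669525), 70.99879455566406) ((359.517333984375, 233.03994750976562), (9.214054107666016, 24.850921630859375), 15.679524421691895)
S gauge ((0.47718343138694763, -0.3372279107570648), (0.045575376600027084, 0.11226145178079605), 51.58906173706055) ((244.54061889648438, 308.08367919921875), (41.58121871948242, 16.275094985961914), 26.09542465209961)
```

View pics/c1.png

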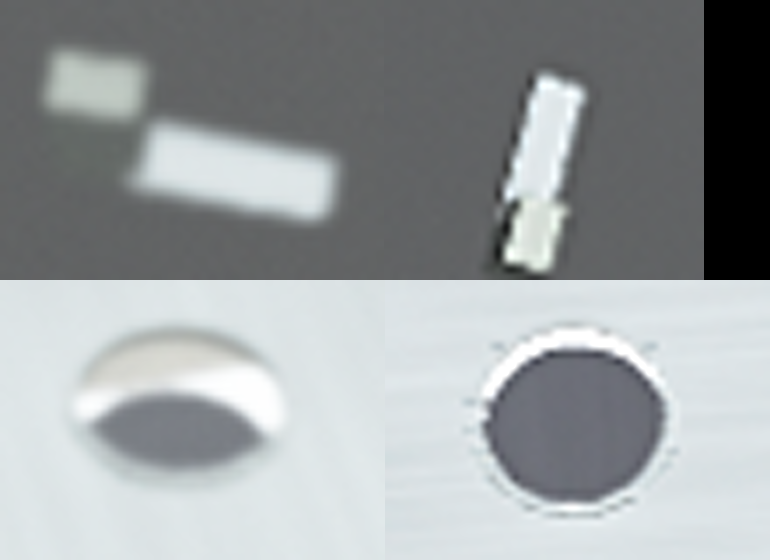

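```bash
cat >> h.py <<'E'
def rel(target,yaw=None):
    s=get_state();w,x,y,z=s["ee_rot"]
    from scipy.spatial.transform import Rotation as R
    M=R.from_quat([x,y,z,w]).as_matrix()
    print("t",round(s["time"],2),"pos",s["tool_pos"].round(4),"F",s["ft_force"].round(2),"w",round(s["gripper_width"],4),"yaw",np.degrees(np.arctan2(M[1,0],M[0,0])).round(2),"tilt",M[:,2].round(4),"q6",np.degrees(s["joint_positions"][5]).round(1))
    print("shift mm tool:",(1000*M.T@(np.array(target)-s["tool_pos"])).round(1))
    return M
E
python3 - <<'E'
from h import *
np.set_printoptions(precision=4,suppress=True)
T=shot("top")
rel([.498,.325,.120])
t=onz(T,[362.2-.5,222.6-.5],.001);g=onz(T,[358.9-.5,241.4-.5],.052);print(t,g,np.degrees(np.arctan2(*(t-g)[1::-1])),np.linalg.norm((t-g)[:2]))
S=shot("side");print(onz(S,[222+95/8-.5,290+82/8-.5],.052), onz(S,[222+327/8-.5,290+190/8-.5],.001),onz(T,[251.6,179.9],.1055))
c=blob(T,(238,165,268,196),0,hi=140);e=cv2.fitEllipse(c.astype(np.float32));print(e)
E
```

```text
t 1.15 pos [0.2319 0.6072 0.2244] F [-0.04 -0.4   0.62] w 0.094 yaw 69.1 tilt [-0. -0. -1.] q6 -10.0
shift mm tool: [-168.7  349.3  104.4]
[ 0.5213 -0.3605  0.001 ] [ 0.4506 -0.3352  0.052 ] -19.719243230612825 0.07511306238987478
[ 0.4516 -0.3361  0.052 ] [ 0.5212 -0.3613  0.001 ] [0.652  0.0106 0.1055]
((251.6324462890625, 180.19296264648438), (21.389345169067383, 24.762676239013672), 81.34341430664062)
```

Emit:
servo_tool(moves=[[-16.9,34.9,8,0,1],[-16.9,34.9,8,0,1],[-16.9,34.9,8,0,1],[-16.9,34.9,8,0,1],[-16.9,34.9,8,0,1],[-16.9,34.9,8,0,1],[-16.9,34.9,8,0,1],[-16.9,34.9,8,0,1],[-16.9,34.9,8,0,1],[-16.9,34.9,8,0,1]], squeeze=40)

```text
time: 2.03
tool_pos: [0.4988, 0.3233, 0.1444]
ee_rot: [0.0, 0.824, 0.567, 0.0]
ft_force: [0.3, 0.8, -0.6]
gripper_width: 0.0943
```

Run:
```python
from h import *
rel([.498,.325,.040])
```

```text
t 2.03 pos [0.4988 0.3233 0.1444] F [ 0.27  0.82 -0.65] w 0.0943 yaw 69.1 tilt [ 5.e-04  3.e-04 -1.e+00] q6 -47.1
shift mm tool: [  1.2  -1.4 104.4]
```

Emit:
servo_tool(moves=[[0,0,25,0,1],[0,0,25,0,1],[0,0,25,0,1],[0,0,20,0,1],[0,0,9,0,0.6],[0,0,0,0,0],[0,0,0,0,0],[0,0,0,0,0],[0,0,0,0,0],[0,0,0,0,0]], squeeze=40)

```text
time: 2.87
tool_pos: [0.4986, 0.3254, 0.042]
ee_rot: [0.0, 0.824, 0.567, 0.001]
ft_force: [-0.6, 0.3, -0.1]
gripper_width: 0.0574
```

Emit:
servo_tool(moves=[[0,0,0,0,0],[0,0,0,0,0],[0,0,0,0,0],[0,0,0,0,0]])

```text
time: 3.2
tool_pos: [0.4976, 0.3247, 0.0406]
ee_rot: [0.0, 0.824, 0.567, -0.0]
ft_force: [-1.6, -2.1, 1.2]
gripper_width: 0.0308
```

Run:
```python
from h import *
rel([.654,.011,.19])
T=shot("top");S=shot("side")
c=np.hstack([T["image"][150:280,90:270],S["image"][60:190,150:330]]);cv2.imwrite("pics/g1.png",cv2.resize(c,None,fx=2.2,fy=2.2)[:,:,::-1])
```

```text
t 3.2 pos [0.4976 0.3247 0.0406] F [-1.64 -2.06  1.23] w 0.0308 yaw 69.11 tilt [-2.e-04 -4.e-04 -1.e+00] q6 -46.9
shift mm tool: [-237.4  258.  -149.3]
```

View pics/g1.png

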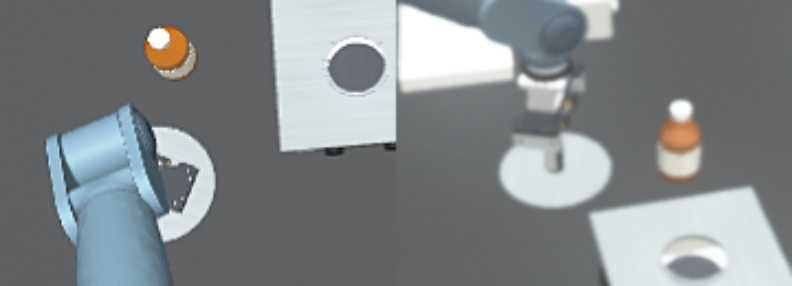

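The jaws straddle the knob, at (550,160) in the right-hand crop, and the bottle is clear. I'll finish closing and then lift.

Emit:
servo_tool(moves=[[0,0,0,0,0],[0,0,0,0,0],[0,0,0,0,0],[0,0,0,0,0],[0,0,-3,0,0],[0,0,-8,0,0],[0,0,-15,0,0],[0,0,-15,0,0],[0,0,-5,0,0],[0,0,0,0,0]])

```text
time: 4.13
tool_pos: [0.4986, 0.3255, 0.088]
ee_rot: [0.0, 0.824, 0.567, 0.002]
ft_force: [0.7, 0.1, -4.6]
gripper_width: 0.0271
```

Run:
```python
from h import *
rel([.654,.011,.19])
```

```text
t 4.13 pos [0.4986 0.3255 0.088 ] F [ 0.69  0.07 -4.61] w 0.0271 yaw 69.1 tilt [ 0.0031  0.0017 -1.    ] q6 -46.9
shift mm tool: [-238.1  257.6 -102.1]
```

Emit:
servo_tool(moves=[[0,0,-20,0,0],[0,0,-35,0,0],[-10,11,-35,0,0],[-23,25,-12,0,0],[-25,27,0,0,0],[-25,27,0,0,0],[-25,27,0,0,0],[-25,27,0,0,0],[-25,27,0,0,0],[-25,27,0,0,0]])

```text
time: 4.97
tool_pos: [0.6171, 0.0817, 0.1869]
ee_rot: [-0.001, 0.824, 0.567, -0.001]
ft_force: [-0.3, 0.4, -4.3]
gripper_width: 0.0275
```

Emit:
servo_tool(moves=[[-23,25,0,0,0],[-16,18,0,0,0],[-10,11,0,0,0],[-6,7,0,0,0],[0,0,0,0,0],[0,0,0,0,0],[0,0,0,0,0]])

```text
time: 5.55
tool_pos: [0.654, 0.0116, 0.188]
ee_rot: [-0.001, 0.823, 0.568, -0.0]
ft_force: [-0.1, 0.3, -4.5]
gripper_width: 0.0274
```

Run:
```python
from h import *
rel([.654,.011,.19])
T=shot("top");S=shot("side")
c=np.hstack([T["image"][115:235,170:350],S["image"][115:235,200:380]]);cv2.imwrite("pics/g2.png",cv2.resize(c,None,fx=2.2,fy=2.2)[:,:,::-1])
```

```text
t 5.55 pos [0.654  0.0116 0.188 ] F [-0.11  0.32 -4.52] w 0.0274 yaw 69.18 tilt [-1.e-03  8.e-04 -1.e+00] q6 -78.1
shift mm tool: [-0.6  0.2 -2. ]
```

View pics/g2.png

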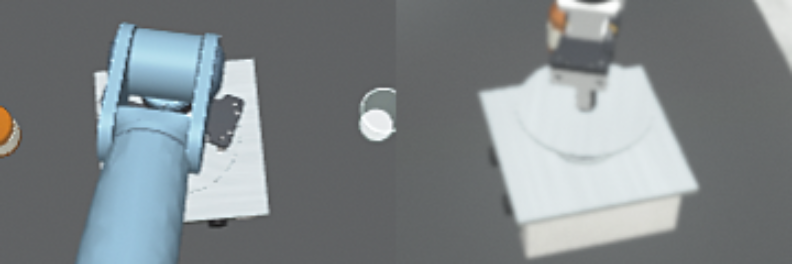

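The cover hovers over the rim. The rim is no longer visible, so I'll refine its centre on the first pictures using model edges.

Run:
```python
from h import *
from scipy.optimize import minimize
from scipy.ndimage import map_coordinates
T=shot("top");S=shot("side")
a=np.linspace(0,2*np.pi,180)
def G(f):
    g=cv2.cvtColor(cv2.imread(f),cv2.COLOR_BGR2GRAY).astype(float)
    return cv2.GaussianBlur(np.hypot(cv2.Sobel(g,6,1,0),cv2.Sobel(g,6,0,1)),(0,0),1.0)
I=[(T,G("pics/t0.png")),(S,G("pics/s0.png"))]
def samp(p,g,X): u=proj(p,X);return map_coordinates(g,[u[:,1],u[:,0]],order=1).mean()
t=np.linspace(-.115,.115,60);o=np.full(60,.12)
sq=np.vstack([np.c_[t,o],np.c_[t,-o],np.c_[o,t],np.c_[-o,t]])
def plate(v,ims):
    c,s=np.cos(v[2]),np.sin(v[2]);X=np.c_[sq@np.array([[c,s],[-s,c]])+v[:2],np.full(240,.1)]
    return -sum(samp(p,g,X) for p,g in ims)
def circ(v,ims):return -sum(samp(p,g,np.c_[v[0]+.043*np.cos(a),v[1]+.043*np.sin(a),0*a+.1055]) for p,g in ims)
for n,ims in(("T",I[:1]),("S",I[1:]),("both",I)):
    for f,x0 in((plate,[.655,.011,.066]),(circ,[.655,.011])):
        r=minimize(f,x0,method="Nelder-Mead",options=dict(initial_simplex=[x0]+[np.add(x0,np.eye(len(x0))[i]*.004) for i in range(len(x0))]))
        print(n,f.__name__,r.x.round(4),round(r.fun,1))
# held lid disc: fit radius .09 circle z (underside edge) near half visible
s=get_state();print(s["tool_pos"])
def disc(v,ims,gz):return -sum(samp(p,g,np.c_[v[0]+.09*np.cos(b),v[1]+.09*np.sin(b),0*b+gz]) for (p,g),b in ims)
def G2(p):
    g=cv2.cvtColor(p["image"],cv2.COLOR_RGB2GRAY).astype(float)
    return cv2.GaussianBlur(np.hypot(cv2.Sobel(g,6,1,0),cv2.Sobel(g,6,0,1)),(0,0),1.0)
z=s["tool_pos"][2]-.005-.023
b=np.radians(np.linspace(-170,-10,120))
r=minimize(disc,[.654,.0115],args=([((S,G2(S)),b)],z),method="Nelder-Mead",options=dict(initial_simplex=[[.654,.0115],[.658,.0115],[.654,.0155]]));print("disc S",r.x.round(4),r.fun)
```

```text
Traceback (most recent call last):
TypeError: plate() missing 1 required positional argument: 'ims'
```

```bash
cat >> h.py <<'E'
from scipy.optimize import minimize
from scipy.ndimage import map_coordinates
def grad(im):
    g=cv2.cvtColor(im,cv2.COLOR_BGR2GRAY).astype(float)
    return cv2.GaussianBlur(np.hypot(cv2.Sobel(g,6,1,0),cv2.Sobel(g,6,0,1)),(0,0),1.0)
def samp(p,g,X): u=proj(p,X);return map_coordinates(g,[u[:,1],u[:,0]],order=1).mean()
def circ(ims,r,z,a,x0):
    f=lambda v:-sum(samp(p,g,np.c_[v[0]+r*np.cos(a),v[1]+r*np.sin(a),0*a+z]) for p,g in ims)
    return nm(f,x0)
def nm(f,x0):
    q=minimize(f,x0,method="Nelder-Mead",options=dict(initial_simplex=[x0]+[np.add(x0,np.eye(len(x0))[i]*.004) for i in range(len(x0))]))
    return q.x.round(4),round(q.fun,1)
E
python3 - <<'E'
from h import *
T=shot("top");S=shot("side")
I=[(T,grad(cv2.imread("pics/t0.png"))),(S,grad(cv2.imread("pics/s0.png")))]
t=np.linspace(-.115,.115,60);o=np.full(60,.12)
sq=np.vstack([np.c_[t,o],np.c_[t,-o],np.c_[o,t],np.c_[-o,t]])
def plate(ims):
    def f(v):
        c,s=np.cos(v[2]),np.sin(v[2]);X=np.c_[sq@np.array([[c,s],[-s,c]])+v[:2],np.full(240,.1)]
        return -sum(samp(p,g,X) for p,g in ims)
    return nm(f,[.655,.011,.066])
full=np.linspace(0,2*np.pi,180)
for n,ims in(("T",I[:1]),("S",I[1:]),("both",I)):
    print(n,plate(ims),circ(ims,.043,.1055,full,[.655,.011]))
z=get_state()["tool_pos"][2]-.028
print("disc S",circ([(S,grad(S["image"]))],.09,z,np.radians(np.linspace(-170,-10,120)),[.654,.0115]))
print("disc T",circ([(T,grad(T["image"]))],.09,z,np.radians(np.linspace(195,280,120)),[.654,.0115]))
E
```

```text
T (array([0.6561, 0.0111, 0.0643]), np.float64(-350.4)) (array([0.6473, 0.0099]), np.float64(-240.7))
S (array([0.6563, 0.0094, 0.0602]), np.float64(-208.2)) (array([0.656 , 0.0089]), np.float64(-120.1))
both (array([0.6561, 0.0108, 0.063 ]), np.float64(-556.6)) (array([0.6543, 0.0101]), np.float64(-345.7))
disc S (array([0.667, 0.008]), np.float64(-56.9))
disc T (array([0.6945, 0.0095]), np.float64(-279.1))
```

Run:
```python
from h import *
rel([.656,.0103,.150])
```

```text
t 5.85 pos [0.6545 0.0108 0.1886] F [-0.45  0.16 -4.3 ] w 0.0275 yaw 69.15 tilt [ 1.e-04  0.e+00 -1.e+00] q6 -78.1
shift mm tool: [ 0.1  1.5 38.6]
```

Emit:
servo_tool(moves=[[0,1.5,10,0,0],[0,0,12,0,0],[0,0,10,0,0],[0,0,5,0,0],[0,0,2,0,0],[0,0,1.5,0,0],[0,0,1.5,0,0],[0,0,1.5,0,0],[0,0,0,0,0]])

```text
time: 6.6
tool_pos: [0.6562, 0.0095, 0.1451]
ee_rot: [0.0, 0.824, 0.567, 0.0]
ft_force: [0.6, -0.4, -3.7]
gripper_width: 0.0274
```

Emit:
servo_tool(moves=[[0,0,1,0,0],[0,0,1,0,0],[0,0,1,0,0],[0,0,0,0,0]])

```text
time: 6.93
tool_pos: [0.656, 0.0096, 0.1418]
ee_rot: [-0.0, 0.824, 0.567, -0.0]
ft_force: [0.1, 0.5, -4.9]
gripper_width: 0.0275
```

Emit:
servo_tool(moves=[[0,0,1,0,0],[0,0,1,0,0],[0,0,1,0,0],[0,0,0,0,0]])

```text
time: 7.27
tool_pos: [0.6559, 0.0096, 0.1386]
ee_rot: [-0.0, 0.824, 0.567, -0.0]
ft_force: [0.1, 0.2, -4.2]
gripper_width: 0.0274
```

Emit:
servo_tool(moves=[[0,0,1,0,0],[0,0,0.5,0,0],[0,0,0.5,0,0],[0,0,0,0,0]])

```text
time: 7.6
tool_pos: [0.656, 0.0096, 0.1368]
ee_rot: [-0.0, 0.824, 0.567, -0.0]
ft_force: [0.7, -0.4, -4.2]
gripper_width: 0.0273
```

Emit:
servo_tool(moves=[[0,0,0.5,0,0],[0,0,0.5,0,0],[0,0,0,0,0]])

```text
time: 7.85
tool_pos: [0.6562, 0.0096, 0.1361]
ee_rot: [0.0, 0.824, 0.567, 0.0]
ft_force: [-0.1, 0.2, -3.7]
gripper_width: 0.0276
```

Emit:
servo_tool(moves=[[0,0,0.5,0,0],[0,0,0,0,0],[0,0,0,0,0]])

```text
time: 8.1
tool_pos: [0.6562, 0.0096, 0.136]
ee_rot: [0.0, 0.824, 0.567, 0.0]
ft_force: [-1.1, -0.4, -1.0]
gripper_width: 0.027
```

Emit:
servo_tool(moves=[[0,0,0.4,0,0],[0,0,0,0,0],[0,0,0,0,0]])

```text
time: 8.35
tool_pos: [0.6562, 0.0096, 0.136]
ee_rot: [0.0, 0.824, 0.567, 0.0]
ft_force: [-4.5, 0.6, 4.4]
gripper_width: 0.0274
```

Emit:
servo_tool(moves=[[0,0,0,0,0.4],[0,0,0,0,0.5],[0,0,0,0,0.6],[0,0,0,0,0.6],[0,0,0,0,0.6],[0,0,-5,0,0.6],[0,0,-15,0,0.6],[0,0,-30,0,0.6],[0,0,-35,0,0.6],[0,0,0,0,0.6]])

```text
time: 9.18
tool_pos: [0.6599, 0.0091, 0.2289]
ee_rot: [0.005, 0.824, 0.567, 0.005]
ft_force: [1.3, 0.1, 1.8]
gripper_width: 0.0564
```

Run:
```python
from h import *
rel([.451,-.3357,.15])
```

```text
t 9.18 pos [0.6599 0.0091 0.2289] F [1.27 0.07 1.83] w 0.0564 yaw 69.1 tilt [ 0.0133 -0.0021 -0.9999] q6 -78.1
shift mm tool: [-396.8  -73.2   76.9]
```

Emit:
servo_tool(moves=[[-30,-6,0,0,0.6],[-39,-8,0,-0.5,0.6],[-39,-8,0,-0.6,0.6],[-39,-8,0,0,0.6],[-39,-7,5,0,0.6],[-39,-7,10,0,0.6],[-39,-7,10,0,0.6],[-39,-7,10,0,0.6],[-39,-7,15,0,0.6],[-30,-5,15,0,0.6]])

```text
time: 10.02
tool_pos: [0.4619, -0.3179, 0.1559]
ee_rot: [0.001, 0.819, 0.574, 0.0]
ft_force: [1.0, -0.6, 0.1]
gripper_width: 0.0565
```

Emit:
servo_tool(moves=[[-15,-3,10,0,0.6],[-6,0,0,0,0.6],[0,0,0,0,0.6],[0,0,0,0,0.6]])

```text
time: 10.35
tool_pos: [0.4539, -0.334, 0.1463]
ee_rot: [0.001, 0.818, 0.575, 0.0]
ft_force: [-0.2, -0.2, -0.1]
gripper_width: 0.056
```

Run:
```python
from h import *
rel([.451,-.3357,.03])
T=shot("top");S=shot("side")
c=np.hstack([S["image"][130:230,210:350],T["image"][130:230,200:340]]);cv2.imwrite("pics/g3.png",cv2.resize(c,None,fx=2.8,fy=2.8,interpolation=2)[:,:,::-1])
a=np.linspace(0,2*np.pi,180)
for z in(.1095,.1055): print("disc",[circ([(p,grad(p["image"]))],.09,z,a,[.656,.0103]) for p in(T,S)])
for n in("lid_knob","gauge_grip"):
  print(n,[[(np.round(x["position"],1),round(x["confidence"],2)) for x in cams.search_frame(p,n)[:2]] for p in(T,S)])
print(proj(T,[[.656,.0103,.1305],[.656,.0103,.1515]]),proj(S,[[.656,.0103,.1305]]))
```

```text
t 10.35 pos [ 0.4539 -0.334   0.1463] F [-0.17 -0.18 -0.09] w 0.056 yaw 70.21 tilt [ 1.2e-03 -8.0e-04 -1.0e+00] q6 -118.1
shift mm tool: [ -2.6  -2.3 116.3]
disc [(array([0.6567, 0.0107]), np.float64(-34.0)), (array([0.6579, 0.0045]), np.float64(-16.1))]
disc [(array([0.6576, 0.011 ]), np.float64(-34.0)), (array([0.659 , 0.0077]), np.float64(-16.1))]
lid_knob [[(array([254.6, 178. ]), 0.61)], [(array([283.4, 175.6]), 0.85)]]
gauge_grip [[(array([258.1, 205.2]), 0.15)], [(array([241.1, 307.1]), 0.93)]]
[[251.36342456 176.68335322]
 [251.09586572 174.935007  ]] [[285.33658987 169.92753286]]
```

View pics/g3.png

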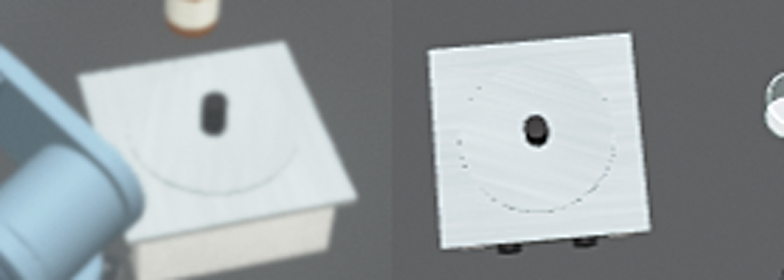

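The cover is seated level and centred: the knob shows at top-view pixel (251.8,176.4) against (251.4,176.0) predicted. Next I descend on the gauge.

Emit:
servo_tool(moves=[[-2.6,-2.3,25,0,0.6],[0,0,30,0,0.6],[0,0,30,0,0.6],[0,0,20,0,0.6],[0,0,9,0,0.6],[0,0,0,0,0.4],[0,0,0,0,0],[0,0,0,0,0],[0,0,0,0,0],[0,0,0,0,0]], squeeze=40)

```text
time: 11.48
tool_pos: [0.4509, -0.3364, 0.0329]
ee_rot: [0.001, 0.818, 0.575, 0.0]
ft_force: [0.2, 0.3, -0.2]
gripper_width: 0.0262
```

Emit:
servo_tool(moves=[[0,0,0,0,0],[0,0,0,0,0],[0,0,0,0,0],[0,0,0,0,0],[0,0,0,0,0]])

```text
time: 11.9
tool_pos: [0.4506, -0.3362, 0.0324]
ee_rot: [0.001, 0.818, 0.575, 0.0]
ft_force: [-2.2, 0.9, 6.1]
gripper_width: 0.0198
```

Run:
```python
from h import *
rel([.451,-.3357,.03])
T=shot("top");S=shot("side")
c=np.hstack([S["image"][270:340,205:295],T["image"][195:265,320:410]]);cv2.imwrite("pics/g4.png",cv2.resize(c,None,fx=4.4,fy=4.4,interpolation=2)[:,:,::-1])
```

```text
t 11.9 pos [ 0.4506 -0.3362  0.0324] F [-2.25  0.93  6.12] w 0.0198 yaw 70.2 tilt [ 0.001  -0.0011 -1.    ] q6 -118.5
shift mm tool: [0.6 0.2 2.4]
```

View pics/g4.png

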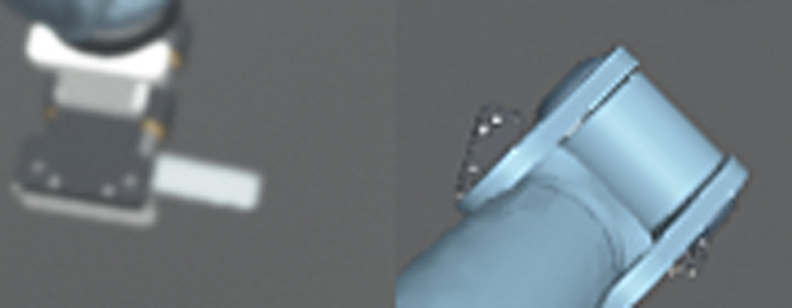

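The jaws hold the grip; in the left crop the blade runs straight out to (258,190). I'll lift and turn the gauge to yaw 25°.

Emit:
servo_tool(moves=[[0,0,-5,0,0],[0,0,-15,0,0],[0,0,-30,-6.4,0],[0,0,-35,-6.4,0],[0,0,-35,-6.4,0],[0,0,-30,-6.4,0],[0,0,-10,-6.4,0],[0,0,0,-6.4,0],[0,0,0,-6.4,0],[0,0,0,0,0]])

```text
time: 12.83
tool_pos: [0.4689, -0.3157, 0.1904]
ee_rot: [-0.003, 0.552, 0.834, -0.015]
ft_force: [0.7, -0.2, -2.6]
gripper_width: 0.0198
```

Run:
```python
from h import *
rel([.4929,-.0656,.175])
```

```text
t 12.83 pos [ 0.4689 -0.3157  0.1904] F [ 0.7  -0.21 -2.58] w 0.0198 yaw 113.02 tilt [-0.0209 -0.0216 -0.9995] q6 -157.1
shift mm tool: [220.9 120.2   9.4]
```

Emit:
servo_tool(moves=[[15,8,0,0,0],[25,14,0,0,0],[28,15,0,0,0],[28,15,0,0,0],[28,15,0,0,0],[28,15,0,0,0],[28,15,0,0,0],[25,14,0,0,0],[10,5,0,0,0],[0,0,0,0,0]])

```text
time: 13.67
tool_pos: [0.4904, -0.0725, 0.1839]
ee_rot: [-0.003, 0.552, 0.834, -0.015]
ft_force: [0.3, -1.0, -1.9]
gripper_width: 0.02
```

Run:
```python
from h import *
rel([.4929,-.0656,.14]);print(get_state()["joint_positions"].round(3))
```

```text
t 13.67 pos [ 0.4904 -0.0725  0.1839] F [ 0.34 -1.01 -1.88] w 0.02 yaw 112.97 tilt [-0.0223 -0.0217 -0.9995] q6 -133.1
shift mm tool: [ 5.8  6.2 43.7]
[-0.361 -0.068  1.97  -0.03   1.253 -2.323]
```

Turning pushed joint 6 onto its limit (q6 −157°), which left the tool tilted 1.8°. Rows can't undo a tilt, so I'll set the gauge flat on the bench at the final heading and regrip. The jaw axis can absorb the pitch.

Run:
```python
from h import *
rel([.43,-.03,.06])
```

```text
t 13.67 pos [ 0.4904 -0.0725  0.1839] F [ 0.34 -1.01 -1.88] w 0.02 yaw 112.97 tilt [-0.0223 -0.0217 -0.9995] q6 -133.1
shift mm tool: [ 64.1 -35.5 124.3]
```

Emit:
servo_tool(moves=[[10,-6,0,0,0],[18,-10,0,0,0],[18,-10,0,0,0],[12,-6,0,0,0],[6,-3.5,20,0,0],[0,0,35,-5.7,0],[0,0,35,-5.7,0],[0,0,25,-5.6,0],[0,0,10,0,0],[0,0,0,0,0]])

```text
time: 14.5
tool_pos: [0.4289, -0.0326, 0.0575]
ee_rot: [-0.008, 0.426, 0.905, -0.015]
ft_force: [-0.6, 0.2, -1.2]
gripper_width: 0.02
```

Run:
```python
from h import *
rel([.43,-.03,.036])
```

```text
t 14.5 pos [ 0.4289 -0.0326  0.0575] F [-0.61  0.2  -1.18] w 0.02 yaw 129.56 tilt [-0.0267 -0.0208 -0.9994] q6 -147.0
shift mm tool: [ 1.3  3.2 21.4]
```

Emit:
servo_tool(moves=[[0,0,10,0,0],[0,0,6,0,0],[0,0,3,0,0],[0,0,1,0,0],[0,0,1,0,0],[0,0,0.7,0,0],[0,0,0,0,0]])

```text
time: 15.08
tool_pos: [0.4309, -0.0329, 0.0384]
ee_rot: [-0.005, 0.424, 0.905, -0.015]
ft_force: [0.7, 0.6, -0.6]
gripper_width: 0.0198
```

Emit:
servo_tool(moves=[[0,0,0,0,0.35],[0,0,0,0,0.35],[0,0,0,0,0.35],[0,0,0,0,0.35],[0,0,0,0,0.35]])

```text
time: 15.5
tool_pos: [0.4307, -0.0329, 0.0382]
ee_rot: [-0.005, 0.424, 0.905, -0.015]
ft_force: [-0.1, 0.4, -0.5]
gripper_width: 0.033
```

Run:
```python
from h import *
rel([.43,-.03,.033])
S=shot("side");T=shot("top")
c=np.hstack([S["image"][190:290,60:200],T["image"][190:290,210:350]]);cv2.imwrite("pics/g5.png",cv2.resize(c,None,fx=2.8,fy=2.8,interpolation=2)[:,:,::-1])
g=[.4289,-.0326];print(proj(S,[[g[0],g[1],.03],[g[0]+.075*.77,g[1]+.075*.64,0]]))
print(proj(T,[[g[0],g[1],.03],[g[0]+.075*.77,g[1]+.075*.64,0]]))
```

```text
t 15.5 pos [ 0.4307 -0.0329  0.0382] F [-0.09  0.36 -0.47] w 0.033 yaw 129.79 tilt [-0.0209 -0.0225 -0.9995] q6 -147.1
shift mm tool: [2.7 1.4 5.2]
[[212.14914375 213.25316055]
 [229.8163105  204.8406401 ]]
[[266.59314889 250.59320704]
 [252.17322696 234.91954331]]
```

Emit:
servo_tool(moves=[[0,0,2,0,0.35],[0,0,2,0,0.35],[0,0,1.5,0,0.35],[0,0,0,0,0.35],[0,0,0,0,0],[0,0,0,0,0],[0,0,0,0,0],[0,0,0,0,0]], squeeze=40)

```text
time: 16.27
tool_pos: [0.4305, -0.0329, 0.0326]
ee_rot: [-0.005, 0.424, 0.905, -0.015]
ft_force: [0.4, -0.4, -0.8]
gripper_width: 0.02
```

Emit:
servo_tool(moves=[[0,0,0,0,0],[0,0,0,0,0],[0,0,0,0,0]])

```text
time: 16.52
tool_pos: [0.4305, -0.0329, 0.0326]
ee_rot: [-0.005, 0.424, 0.905, -0.015]
ft_force: [-0.3, -0.3, -0.8]
gripper_width: 0.0196
```

Run:
```python
from h import *
rel([.43,-.03,.2])
S=shot("side");T=shot("top")
c=np.hstack([S["image"][160:240,170:270],T["image"][200:280,220:320]]);cv2.imwrite("pics/g5.png",cv2.resize(c,None,fx=4,fy=4,interpolation=2)[:,:,::-1])
```

```text
t 16.52 pos [ 0.4305 -0.0329  0.0326] F [-0.33 -0.26 -0.78] w 0.0196 yaw 129.79 tilt [-0.0211 -0.0224 -0.9995] q6 -147.1
shift mm tool: [   2.    -3.6 -167.4]
```

View pics/g5.png

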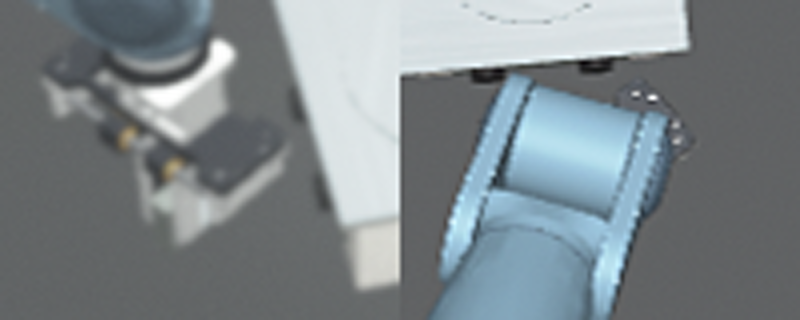

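Emit:
servo_tool(moves=[[0,0,-4,0,0],[0,0,-12,0,0],[0,0,-25,0,0],[0,0,-30,0,0],[0,0,-30,0,0],[0,0,-25,0,0],[0,0,-15,0,0],[0,0,-5,0,0],[0,0,0,0,0],[0,0,0,0,0]])

```text
time: 17.45
tool_pos: [0.4329, -0.0295, 0.1776]
ee_rot: [-0.006, 0.424, 0.905, -0.015]
ft_force: [-0.0, -0.0, -1.2]
gripper_width: 0.0197
```

Run:
```python
from h import *
M=rel([.5216,-.1015,.165])
p=get_state()["tool_pos"]
for z in(.0326+.002,.006):
  pass
T=shot("top");S=shot("side")
c=np.hstack([S["image"][130:240,170:310],T["image"][150:260,200:340]]);cv2.imwrite("pics/g6.png",cv2.resize(c,None,fx=2.8,fy=2.8,interpolation=2)[:,:,::-1])
tip=[p[0]+.0576,p[1]+.048,p[2]-.0326];print(proj(S,[tip]),proj(T,[tip]))
```

```text
t 17.45 pos [ 0.4329 -0.0295  0.1776] F [-0.01 -0.01 -1.23] w 0.0197 yaw 129.79 tilt [-0.0226 -0.0219 -0.9995] q6 -147.2
shift mm tool: [-112.    22.4   12.2]
[[228.45892679 171.54603503]] [[249.33079095 227.10557432]]
```

View pics/g6.png

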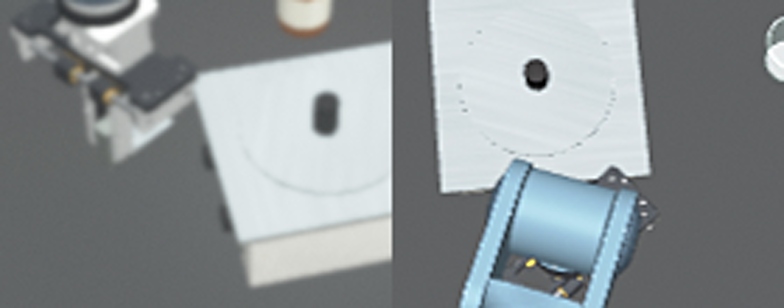

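Emit:
servo_tool(moves=[[-12,2.4,0,0,0],[-22,4,0,0,0],[-25,5,0,0,0],[-25,5,0,0,0],[-18,4,4,0,0],[-10,2,6,0,0],[0,0,2,0,0],[0,0,0,0,0],[0,0,0,0,0]])

```text
time: 18.3
tool_pos: [0.5211, -0.101, 0.1651]
ee_rot: [-0.006, 0.424, 0.905, -0.015]
ft_force: [-1.0, -0.9, -1.4]
gripper_width: 0.0199
```

Run:
```python
from h import *
rel([.5216,-.1015,.1345])
T=shot("top");S=shot("side")
c=np.hstack([S["image"][130:240,210:350],T["image"][130:240,200:340]]);cv2.imwrite("pics/g7.png",cv2.resize(c,None,fx=2.8,fy=2.8,interpolation=2)[:,:,::-1])
p=get_state()["tool_pos"]
tip=[p[0]+.0576,p[1]+.048,p[2]-.0326];print(proj(S,[tip]),proj(T,[tip]),p)
```

```text
t 18.3 pos [ 0.5211 -0.101   0.1651] F [-1.   -0.91 -1.41] w 0.0199 yaw 129.8 tilt [-0.0236 -0.0213 -0.9995] q6 -151.6
shift mm tool: [-0.7  1.  30.6]
[[263.381709   188.59718897]] [[271.72734662 199.41617198]] [ 0.52160246 -0.1010684   0.1660487 ]
```

View pics/g7.png

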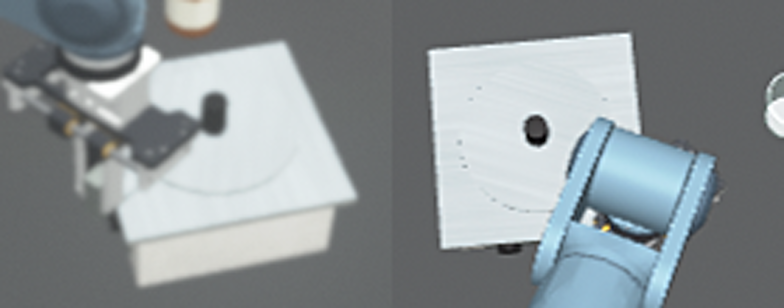

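Emit:
servo_tool(moves=[[-0.7,1,8,0,0],[0,0,10,0,0],[0,0,6,0,0],[0,0,3,0,0],[0,0,1,0,0],[0,0,0,0,0],[0,0,0,0,0]])

```text
time: 18.98
tool_pos: [0.523, -0.1023, 0.1383]
ee_rot: [-0.005, 0.424, 0.905, -0.015]
ft_force: [0.1, 0.7, -1.2]
gripper_width: 0.0193
```

Emit:
servo_tool(moves=[[0,0,1,0,0],[0,0,0.5,0,0],[0,0,0,0,0],[0,0,0,0,0]])

```text
time: 19.32
tool_pos: [0.5229, -0.1022, 0.1368]
ee_rot: [-0.005, 0.424, 0.905, -0.015]
ft_force: [0.3, 0.5, -1.3]
gripper_width: 0.0196
```

Run:
```python
from h import *
rel([.5216,-.1015,.1330])
print(get_state()["torque"])
```

```text
t 19.32 pos [ 0.5229 -0.1022  0.1368] F [ 0.28  0.53 -1.34] w 0.0196 yaw 129.79 tilt [-0.021  -0.0225 -0.9995] q6 -151.5
shift mm tool: [ 1.4 -0.4  3.8]
[ 0.00930578  0.01206627 -0.02835645]
```

Emit:
servo_tool(moves=[[0,0,1,-0.5,0],[0,0,1,0,0],[0,0,0.7,0,0],[0,0,0,0,0],[0,0,0,0,0]])

```text
time: 19.73
tool_pos: [0.5227, -0.1023, 0.1339]
ee_rot: [-0.005, 0.42, 0.907, -0.015]
ft_force: [0.8, -0.6, -1.2]
gripper_width: 0.0199
```

Emit:
servo_tool(moves=[[0,0,0.6,0,0],[0,0,0,0,0],[0,0,0,0,0]])

```text
time: 19.98
tool_pos: [0.5227, -0.1023, 0.1334]
ee_rot: [-0.005, 0.42, 0.907, -0.015]
ft_force: [0.1, 0.2, -0.9]
gripper_width: 0.0201
```

Emit:
servo_tool(moves=[[0,0,0.5,0,0],[0,0,0,0,0],[0,0,0,0,0]])

```text
time: 20.23
tool_pos: [0.5227, -0.1023, 0.1329]
ee_rot: [-0.005, 0.42, 0.907, -0.015]
ft_force: [1.0, 0.5, -1.7]
gripper_width: 0.0199
```

Emit:
servo_tool(moves=[[0,0,0.4,0,0],[0,0,0,0,0],[0,0,0,0,0]])

```text
time: 20.48
tool_pos: [0.5228, -0.1023, 0.1326]
ee_rot: [-0.005, 0.42, 0.907, -0.015]
ft_force: [-0.2, 0.5, -1.4]
gripper_width: 0.0203
```

Emit:
servo_tool(moves=[[0,0,0.4,0,0],[0,0,0,0,0],[0,0,0,0,0]])

```text
time: 20.73
tool_pos: [0.5228, -0.1024, 0.1325]
ee_rot: [-0.005, 0.42, 0.907, -0.015]
ft_force: [-2.0, 0.5, 2.8]
gripper_width: 0.0197
```

Emit:
servo_tool(moves=[[0,0,0.3,0,0],[0,0,0,0,0],[0,0,0,0,0]])

```text
time: 20.98
tool_pos: [0.5229, -0.1024, 0.1325]
ee_rot: [-0.005, 0.42, 0.907, -0.015]
ft_force: [-2.9, -0.1, 4.9]
gripper_width: 0.0199
```

The blade is flat on the plate (contact at z = .1325, as expected). Now I slide in along tool +y, compensating z for the tilt.

Emit:
servo_tool(moves=[[0,2,-0.25,0,0],[0,4,-0.12,0,0],[0,4,-0.12,0,0],[0,4,-0.12,0,0],[0,4,-0.12,0,0],[0,4,-0.12,0,0],[0,3,-0.1,0,0],[0,2,-0.06,0,0],[0,0,0,0,0]])

```text
time: 21.73
tool_pos: [0.5442, -0.0847, 0.1325]
ee_rot: [-0.004, 0.42, 0.907, -0.015]
ft_force: [-1.2, -1.7, 5.3]
gripper_width: 0.0198
```

Run:
```python
from h import *
rel([.5216,-.1015,.1330])
s=get_state();d=np.array([.656,.0105])-s["tool_pos"][:2];print(np.hypot(*d)-.075,np.degrees(np.arctan2(d[1],d[0])),s["torque"])
```

```text
t 21.73 pos [ 0.5442 -0.0847  0.1325] F [-1.21 -1.71  5.3 ] w 0.0198 yaw 130.32 tilt [-0.02   -0.0231 -0.9995] q6 -149.4
shift mm tool: [  1.8 -28.1   0.4]
0.07185759015554898 40.428816389081526 [-0.09182198  0.28742312  0.02770923]
```

Emit:
servo_tool(moves=[[0,1,-0.25,0,0],[0,1,-0.03,0,0],[0,1,-0.03,0,0],[0,1,-0.03,0,0],[0,0,0,0,0]])

```text
time: 22.15
tool_pos: [0.5468, -0.0823, 0.1326]
ee_rot: [-0.005, 0.42, 0.907, -0.015]
ft_force: [-2.3, -0.9, 5.3]
gripper_width: 0.0195
```

Emit:
servo_tool(moves=[[0,1,-0.03,0,0],[0,1,-0.03,0,0],[0,0,0,0,0]])

```text
time: 22.4
tool_pos: [0.5483, -0.081, 0.1326]
ee_rot: [-0.005, 0.42, 0.907, -0.015]
ft_force: [-2.4, -1.8, 4.7]
gripper_width: 0.0198
```

Emit:
servo_tool(moves=[[0,1,-0.03,0,0],[0,1,-0.03,0,0],[0,0,0,0,0]])

```text
time: 22.65
tool_pos: [0.5498, -0.0797, 0.1326]
ee_rot: [-0.005, 0.42, 0.907, -0.015]
ft_force: [-2.1, -1.7, 5.8]
gripper_width: 0.0198
```

```bash
cat >> h.py <<'E'
def feel(n=6):
    F=[];Q=[];P=[]
    for _ in range(n):
        shot("side");s=get_state();F.append(s["ft_force"]);Q.append(s["torque"]);P.append(s["tool_pos"])
    F,Q,P=[np.mean(a,0) for a in(F,Q,P)]
    u=np.array([np.cos(np.radians(40.3)),np.sin(np.radians(40.3))]);d=np.array([.656,.0105])-P[:2]
    print("t",round(s["time"],2),"drag",-(F[:2]@u).round(2),"lat",round(float(F[1]*u[0]-F[0]*u[1]),2),"Fz",F[2].round(2),"M",Q.round(3),"z",P[2].round(5),"tip",(1000*np.hypot(*d)-75).round(2),"ang",np.degrees(np.arctan2(d[1],d[0])).round(2))
E
python3 -c "from h import *; feel()"
```

```text
t 22.95 drag 2.18 lat -0.07 Fz 5.32 M [-0.173  0.381 -0.006] z 0.13257 tip 64.33 ang 40.35
```

Emit:
servo_tool(moves=[[0,1,-0.23,0,0],[0,0,0,0,0]])

```text
time: 23.12
tool_pos: [0.5505, -0.0789, 0.1326]
ee_rot: [-0.005, 0.42, 0.907, -0.015]
ft_force: [-0.6, -1.8, 4.7]
gripper_width: 0.0199
```

```bash
python3 -c "from h import *; feel()"
```

```text
t 23.42 drag 1.17 lat -0.4 Fz 4.94 M [-0.132  0.157 -0.024] z 0.13256 tip 63.33 ang 40.3
```

Emit:
servo_tool(moves=[[0,1,-0.03,0,0],[0,0,0,0,0]])

```text
time: 23.58
tool_pos: [0.5509, -0.0786, 0.1326]
ee_rot: [-0.005, 0.42, 0.907, -0.015]
ft_force: [-3.2, -2.3, 4.7]
gripper_width: 0.0197
```

```bash
python3 -c "from h import *; feel()"
```

```text
t 23.88 drag 2.38 lat -0.2 Fz 5.15 M [-0.177  0.258  0.025] z 0.13256 tip 62.72 ang 40.28
```

Emit:
servo_tool(moves=[[0,1,-0.03,0,0],[0,0,0,0,0]])

```text
time: 24.05
tool_pos: [0.5515, -0.078, 0.1326]
ee_rot: [-0.005, 0.42, 0.907, -0.015]
ft_force: [-3.3, -2.1, 6.5]
gripper_width: 0.0198
```

```bash
python3 -c "from h import *; feel()"
```

```text
t 24.35 drag 3.57 lat -0.14 Fz 5.8 M [-0.246  0.432 -0.02 ] z 0.13257 tip 61.98 ang 40.27
```

Emit:
servo_tool(moves=[[0,1,-0.03,0,0],[0,0,0,0,0]])

```text
time: 24.52
tool_pos: [0.5521, -0.0775, 0.1326]
ee_rot: [-0.005, 0.42, 0.907, -0.015]
ft_force: [-3.7, -3.2, 5.8]
gripper_width: 0.02
```

```bash
python3 -c "from h import *; feel()"
```

```text
t 24.82 drag 4.33 lat -0.23 Fz 6.44 M [-0.287  0.515  0.001] z 0.13258 tip 61.15 ang 40.27
```

Emit:
servo_tool(moves=[[0,0,-0.4,0,0],[0,0,0,0,0]])

```text
time: 24.98
tool_pos: [0.5521, -0.0774, 0.1326]
ee_rot: [-0.005, 0.42, 0.907, -0.015]
ft_force: [-2.4, -2.8, 4.3]
gripper_width: 0.0196
```

```bash
python3 -c "from h import *; feel()"
```

```text
t 25.28 drag 3.77 lat -1.16 Fz 2.99 M [-0.432  0.38  -0.024] z 0.13259 tip 60.89 ang 40.21
```

Emit:
servo_tool(moves=[[0,0.7,-0.02,0,0],[0,0,0,0,0]])

```text
time: 25.45
tool_pos: [0.5528, -0.0765, 0.1326]
ee_rot: [-0.005, 0.42, 0.907, -0.015]
ft_force: [-1.7, -1.6, 2.5]
gripper_width: 0.0197
```

```bash
python3 -c "from h import *; feel()"
```

```text
t 25.75 drag 3.75 lat -0.28 Fz 2.57 M [-0.315  0.413 -0.017] z 0.13257 tip 59.92 ang 40.13
```

Run:
```python
from h import *
feel(4)
T=shot("top");S=shot("side")
c=np.hstack([S["image"][130:240,210:350],T["image"][130:240,200:340]]);cv2.imwrite("pics/g8.png",cv2.resize(c,None,fx=2.8,fy=2.8,interpolation=2)[:,:,::-1])
```

```text
t 25.95 drag 3.2 lat -0.04 Fz 2.22 M [-0.272  0.409 -0.006] z 0.13258 tip 59.92 ang 40.13
```

View pics/g8.png

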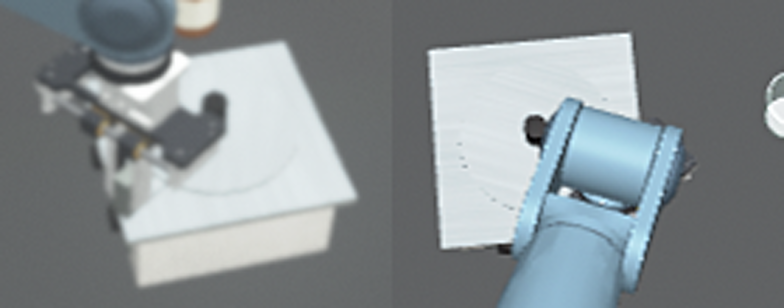

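The cover still sits level with its knob unmoved, at (214,105) left and (535,128) right. The gripper body passes above and clear of it, and the drag is steady, so I'm handing in.

```bash
python3 -c "
from h import *
print(ctrl.sign_off()); rel([0.5,0,0.1])"
```

```text
the job is handed in; nothing more can be done
None
the job is handed in; nothing more can be done
```

The cover is seated on the rim and released, and the gauge is held snugly under its edge, pointing at the knob. I signed off at about 26 s of the 54 s; no verdict was reported.

**Cover:** I lowered it in small steps until it took its own weight on the rim, then let go. Pictures afterwards showed it level and centred, within about 1–2 mm of the rim's centre. It looked unmoved in the last picture.

**Gauge:** The blade is flat on the plate, with the grip at the same height above the plate as it had on the bench. It points within about 0.2° of the rim's centre.
- **Depth:** The estimated tip distance is 59.9 mm from the centre. The drag began to rise at about 62–63 mm, as the geometry predicts, so the blade is about 2–3 mm past first touch and lifts the edge about 0.3 mm.
- **Forces:** The steady drag is about 3–4 N with a light downward press. Plain sliding at that press would give about 1 N.

**What went wrong or stayed uncertain:**
- **Joint limit:** Turning the gauge pushed joint 6 onto its range limit (read −157.1°, limit about −157.0°) and left the tool tilted about 1.8°. Because of that I set the gauge down on the bench and regripped it, and it dropped about 3 mm when released. The tool is still tilted, but the gauge is not.
- **Measurement:** In the last pictures the white blade could not be made out against the white plate. The depth therefore rests on the force readings and the arm's position, good to about 1–2 mm. Fits of the cover's edge in the pictures were unreliable, so I did not use them.

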